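# Hang the core pail on the weighing hook

## Robot

A 6-joint arm with a two-finger parallel gripper is mounted at the origin on the work surface. World frame = base frame: x ahead of the robot, y to its left, z up, the work surface at z = 0. Lengths are in m, angles in rad, forces in N, time in s.
With the tool pointing down it reaches from about 0.325 to 0.9 m from the base axis. Payload 3.5 kg.
Tool frame: the origin (TCP) lies between the finger pads; the fingertips stand 25 mm ahead of it and the grasp point (between the pads) lies 6 mm ahead of it (tip_reach is the distance from the TCP to the fingertips, in m); z points along the fingers, y is the line along which they close (so a half turn about z gives the same grasp; the last joint's range is limited). The gripper opens to 85 mm and grips with 20 to 120 N. Pads are 22 mm wide; open, the fingers measure 114 mm over their backs; the gripper's body (76 mm by 85 mm) begins 54 mm behind the grasp point. The pads swing forward as they close: fully open they stand 13 mm farther back than shut.
Start: joints at [1.09, 0.276, -0.026, 1.268, 0, 1.467], TCP at [0.231, 0.581, 0.256] pointing down, gripper open.
Joint ranges: [-3.12, 3.12], [-0.85, 1.88], [-1.08, 1.24], [-1.95, 2.15], [-1.57, 1.53], [-3.14, 3.14]. Speed limits (rad/s): [2.57, 2.57, 3.14, 3.14, 3.14, 3.14].

## Interface

Orientations are given as a 3x3 rotation matrix whose columns are the frame's x, y, z axes.
In Python, from cell import * gives the robot as it stands.
- The arm moves only by the tool jog_arm, never from a script. Its argument "targets" is text: rows parted by semicolons, each of 5 numbers parted by spaces: the shift along the tool's x, y, z as a fraction of full scale, then the turn about the tool's z as a fraction of full scale, then the closure, from 0 (fully open) to 1 (shut). In form: dx dy dz yaw jaw; .... A call has 1 to 20 rows; each row shifts and turns the commanded pose from where the row before left it, along the tool's axes as they then stand; what a row does not reach is not made up. Full scale, the value 1, is 0.03 m for a shift and 0.1 rad for a turn. A row lasts 1/12 s, in which the tool goes at most 41.7 mm and 7.16 degrees, less where a joint would pass 70% of its speed; a pose out of reach is approached as far as the arm can. A call with a number of a shift or a turn outside -1 to 1 is refused whole. A call with a gripper value outside its range is refused whole. The fingers move at their own pace and stop on an object; "force" is the grip in N (left out, the last holds). Time passes only in rows, so rows that do not move let the fingers close. It gives the time, the measured TCP pose, the force, the opening and the grip force at its end, in the units of the state.
- read_state(): the state, without advancing time (a new reading comes with each control period).
- grab_frame(name): name is "scene" or "top" or "wrist"; returns a dict with "pixels" (400x640x3 uint8, red, green, blue), "fx", "fy", "cx", "cy" (pixels), "position" and "attitude" of the camera in the world; the wrist camera has in their place "hand_eye" (4x4, takes a point from camera to tool coordinates, whose origin is the TCP and whose axes are the flange's). Camera axes: x right, y up, looking along -z (the intrinsics and any distortion apply to the point x, -y, -z); pixel columns grow to the right and rows downward; lengths in m; the calibration is good to about 2 mm. The wrist camera is an equidistant fisheye: a pixel r from the principal point sees the ray r / f radians off the axis. A picture is of the moment at which its call begins: read the wrist's pose just before it. There is no depth.
- sign_off(): hands the job in; it is judged then, once.
Trained networks look in the newest picture that a camera, given by its name, has taken for a name from the list of things; names that differ only in an ending like _2 or _b are one class to them, and where a whole thing is asked for, a point or a joint stands for the part that bears it (a point fixed in the world has none). Each returns a list of dicts, best first, with "confidence" (0 to 1); they miss things now and then, are a little off and sometimes report something else, mostly with a low value. They report only what shows in the picture. A call takes as long as a camera call. They do not tell look-alikes from the thing itself.
- masks_of(camera, query): "mask" (400x640 bool, what is visible of it) and "uv" ([column, row] in pixels, amid what is visible of it).
The state is a dict: "t": time; "qpos": joint angles; "qd": joint speeds; "effort": joint torques, N m; "position": TCP position; "ee_rot": TCP orientation; "wrist_force": force on the tool from outside, world axes, zero at the start; "moment": the same for the moment, N m; "opening": finger opening in m; "grasp_force": force on a finger pad.
Only numpy, scipy, OpenCV 4.12 (cv2) and the standard library are available. Lean on these libraries where they do the work, as an engineer would, in place of code of your own. Each camera call takes 0.05 s, during which the arm holds its last target. There are 200 camera calls.

## Task

A cut asphalt core lies in the steel pail and is to be weighed: swing the pail's bail upright while the pail stands on the table, then lift the pail by the bail and hang it on the red hook of the weighing stand, past the spring catch, so that it hangs free with the catch shut above the bail. The load cell behind the hook is rated for 12 N, so push through the catch and let the weight onto the hook gently, and let go only when the hook carries the pail. Keep the core in the pail and leave everything else on the table where it is.

Things in the scene. Friction and masses are not known exactly. Their poses are not given: they have to be found in the camera images.
- pail: Round stainless pail, loose, 65 mm high, 100 mm across at the bottom, 116 at the rim, 0.25 kg. Origin: centre of its underside; z up. Ears at its own y = +-60 carry the bail's pivots 57 mm above the underside (pivot axis along the pail's y). At the start the bail lies flat towards the pail's +x. With bail and core it weighs 5.9 to 7.4 N.
- bail (a joint): Angle of the bail on the pail: 0 = lying flat (level, on stops) towards the pail's +x, pi/2 = upright, pi = flat on the other side. It turns easily, with a little friction, and falls back if let go.
- bail_top (a point): Middle of the bail's crossbar, on the bar's axis. The bail is 8 mm round bar: two arms 67 mm either side of the middle, and a crossbar along the pail's y, straight from 14 to 50 mm either side, 115 mm from the pivot axis. In the middle a kink goes out 6 mm farther (121 mm) and rides on the hook. Axes: x outward from the pivot (up when upright), y along the crossbar.
- bail_grip_a (a point): On the axis of the crossbar's straight part, 33 mm to the +y side of bail_top. Take the bar here or at bail_grip_b, so that the middle stays free for the hook (10 mm thick). Held here a firm grip (70 N) keeps the hanging pail from tilting; a light one (20 N) lets the bar turn between the fingers while the bail is raised.
- bail_grip_b (a point): The same 33 mm to the -y side of bail_top. Axes as bail_top.
- core: The core in the pail: dark speckled cylinder, 72 mm across, 38 mm high, 0.29 to 0.43 kg. Origin: centre of its underside.
- stand: Weighing stand, fixed: grey base plate 10 mm thick (its own x -70 to +145 mm, 150 mm wide), steel post 22 mm thick, 310 high at x = +125; clamped to it a black carriage with load cell, from which a red hook of 10 mm round bar reaches to the stand's -x. Origin: on the table straight below the middle of the hook's throat; z up. The hook lies in the x-z plane.
- throat_line (a point): Point of the stand 230 mm straight above its origin, the highest place the hook's seat (bottom of the throat) can have. The carriage is set by hand: the seat is 200 to 230 mm above the table, NOT measured. A seated bar's axis is 4 mm above the seat. The hook is sprung: it sinks 0.25 mm per N, about 1.7 mm under the pail. Axes as the stand.
- post_top (a point): Top of the post, 310 mm up. The hook must pass between the bail's arms, so the bail comes over the tip from the front. Hook shape in the stand's x and above the seat: throat open upward, 24 mm wide (x -12 to +12); tip at x -12 to -28, up to 51 mm; back at x +12 to +38, up to 49 mm, then sloping down to the load cell at x +75.
- catch (a joint): Spring catch: a flap across the mouth of the throat, pivoted at the stand's x = +12, 36 mm above the seat, reaching to the tip. 0 = shut; grows up to 1.4 rad as a bar from above pushes it down into the throat, which takes 2 to 5 N. It snaps shut once the bar is through, about 10 mm before the bar meets the seat.
- core_a: Bystander: loose asphalt core like the other (72 across, 36 high), on the right of the table.
- core_b: Bystander: loose asphalt core (72 across, 40 high), on the right of the table.
- core_c: Bystander: loose asphalt core (72 across, 34 high), on the right of the table.
- mould: Bystander: dark steel mould ring, 84 outside, 70 high, on the left of the table.
- brush: Bystander: hand brush lying on the left of the table.
- caliper: Bystander: steel slide caliper, 210 long, lying at the back of the table.
- dipper: Bystander: blue plastic dipper, cup 80 across and 50 high with a handle 95 long, at the back of the table.
Things that resemble listed ones, but are neither listed nor needed, are in the scene too. What is shaped like the core but purple is not meant.

How it is judged:
On the way:
1. the bail has been swung upright while the pail stands on the table (value of joint bail between 1.25 and 1.9 rad and height (world z) of pail below 0.008 m and angle between pail's own z axis and vertical below 0.15 rad), for 0.2 s.
At the end, for the whole second after the job is handed in: the pail hangs by its bail in the throat of the hook (bail middle within 12 mm of the throat's middle both ways), over 4.5 N on the hook, catch shut (under 0.15 rad), pail 14 mm clear of the table, upright within 0.3 rad and slower than 0.06 m/s, core in it, fingers off (contact force between pail and stand above 4.5 N and contact force between pail and the fingers below 0.1 N and height (world z) of pail above 0.014 m and value of joint catch below 0.15 rad and x of bail_top in the frame of stand between -0.012 and 0.012 m and y of bail_top in the frame of stand between -0.012 and 0.012 m and angle between pail's own z axis and vertical below 0.3 rad and linear speed of pail below 0.06 m/s and horizontal distance between core and pail below 0.03 m and distance between core and pail below 0.035 m); the robot touches nothing.
It fails at once if the weighing stand, hook or catch is loaded with more than 12 N (contact force between stand and anything else above 12 N).
It fails at once if the lifted pail is let go before the hook carries it (fingers under 4 N on it while the hook has under 4 N) (height (world z) of pail above 0.012 m and contact force between pail and the fingers below 4 N and contact force between pail and stand below 4 N).
It fails at once if the pail is tipped by more than 0.5 rad (angle between pail's own z axis and vertical above 0.5 rad).
It fails at once if the core comes out of the pail (distance between core and pail above 0.05 m).
It fails at once if a bystander is shifted by more than 20 mm (distance of any of core_a, core_b, core_c, mould, brush, caliper, dipper from where it was at the start of the episode above 0.02 m).
It also fails if it takes over 72 s, if anything falls off the work surface, if the arm or the gripper's body presses on something with over 40 N, if the wrist force passes 120 N, or if a joint passes its speed limit or range.

## Working session

There is one attempt and no reset: what is moved stays moved. The work goes in short steps, Python scripts to look and compute and a tool call to move; the robot and the scene stay as the last step left them, time stands still between calls to the robot, and variables do not carry over. Pictures are saved under pics/ and viewed, at most 10 in all, crops included, and the job is handed in when it is done.

Besides the shell and the picture viewer there is one more tool, called after ">>>" as name(argument=value, ...) on one line, values as JSON. jog_arm: Moves the arm, as the interface text tells. Its arguments: {"type":"object","properties":{"targets":{"type":"string"},"force":{"type":"number"}},"required":["targets"]}

```bash
ls; mkdir -p pics; cat > h.py <<'E'
from cell import *
import numpy as np, cv2
def save(f,n): cv2.imwrite('pics/'+n,f['pixels'][:,:,::-1])
def ray(f,uv):
    d=np.array([(uv[0]-f['cx'])/f['fx'],-(uv[1]-f['cy'])/f['fy'],-1.])
    return np.array(f['position']),np.array(f['attitude'])@d
def atz(f,uv,z):
    p,d=ray(f,uv); return p+d*(z-p[2])/d[2]
def proj(f,P):
    c=np.array(f['attitude']).T@(np.array(P)-f['position'])
    return np.array([f['cx']+f['fx']*c[0]/-c[2],f['cy']-f['fy']*c[1]/-c[2]])
def tri(f1,u1,f2,u2):
    p,d=ray(f1,u1);q,e=ray(f2,u2);d/=np.linalg.norm(d);e/=np.linalg.norm(e)
    s=np.linalg.lstsq(np.c_[d,-e],q-p,rcond=None)[0]
    a,b=p+s[0]*d,q+s[1]*e; return (a+b)/2,np.linalg.norm(a-b)
E
python3 - <<'E'
from h import *
fs={}
for c in ['scene','top']:
    f=grab_frame(c); fs[c]=f; save(f,c+'0.png'); print(c,f['position'],np.round(f['attitude'],3).tolist(),f['fx'],f['cx'],f['cy'],[k for k in f])
    for q in ['pail','bail','core','stand','catch','bail_top','mould','core_a','brush','caliper','dipper']:
        for m in masks_of(c,q)[:4]: print(q,round(m['confidence'],2),np.round(m['uv']),m['mask'].sum(), np.round(atz(f,m['uv'],0.03),3))
s=read_state(); print(s)
E
```

```text
pics
scene [ 1.44403999 -0.26130703  1.40624394] [[0.249, -0.781, 0.573], [0.968, 0.194, -0.157], [0.011, 0.594, 0.805]] 378.7897887162021 323.2651168357381 200.49291278841415 ['pixels', 'fx', 'fy', 'cx', 'cy', 'position', 'attitude']
pail 0.61 [288. 222.] 606 [ 0.54  -0.169  0.03 ]
pail 0.54 [371. 204.] 1688 [0.536 0.209 0.03 ]
bail 0.57 [304. 234.] 60 [ 0.616 -0.118  0.03 ]
core 0.76 [256. 222.] 244 [ 0.507 -0.306  0.03 ]
core 0.66 [189. 219.] 270 [ 0.423 -0.582  0.03 ]
core 0.65 [281. 191.] 227 [ 0.368 -0.168  0.03 ]
core 0.6 [210. 253.] 278 [ 0.612 -0.507  0.03 ]
stand 0.77 [375. 206.] 1588 [0.55  0.223 0.03 ]
bail_top 0.53 [298. 233.] 129 [ 0.605 -0.139  0.03 ]
mould 0.59 [437. 201.] 383 [0.59  0.505 0.03 ]
core_a 0.76 [256. 222.] 244 [ 0.507 -0.306  0.03 ]
core_a 0.66 [189. 219.] 270 [ 0.423 -0.582  0.03 ]
core_a 0.65 [281. 191.] 227 [ 0.368 -0.168  0.03 ]
core_a 0.6 [210. 253.] 278 [ 0.612 -0.507  0.03 ]
brush 0.71 [426. 181.] 284 [0.47  0.504 0.03 ]
caliper 0.51 [312. 274.] 339 [ 0.802 -0.126  0.03 ]
dipper 0.83 [365. 261.] 413 [0.8   0.094 0.03 ]
top [ 0.43035959 -0.03389669
[... 1195 characters left out ...]
87e-05,  1.46738048e+00]), 'qd': array([ 4.24810219e-04, -6.24590821e-05, -2.04718977e-03, -4.63891693e-04,
       -1.38940846e-04, -7.70906646e-04]), 'effort': array([ 5.24063162e-04, -4.45497787e+01,  2.95565397e+01,  9.73807000e-04,
       -1.52110520e-04, -8.48083801e-06]), 'position': array([0.23056387, 0.58090124, 0.25632602]), 'ee_rot': array([[-9.29477351e-01,  3.68879185e-01,  1.07149977e-05],
       [ 3.68879185e-01,  9.29477352e-01, -5.60499573e-06],
       [-1.20269140e-05, -1.25717695e-06, -1.00000000e+00]]), 'wrist_force': array([ 0.12113569, -0.54992287, -0.27952629]), 'moment': array([ 0.01968944, -0.0204688 ,  0.00069461]), 'grasp_force': 0.0, 'opening': 0.08526789405569349}
```

```bash
python3 - <<'E'
import cv2,numpy as np
a=cv2.imread('pics/top0.png')[120:280,170:470]; b=cv2.imread('pics/scene0.png')[130:290,170:470]
cv2.imwrite('pics/c1.png',np.vstack([cv2.resize(x,(560,299),interpolation=cv2.INTER_CUBIC) for x in (a,b)]))
a=cv2.imread('pics/top0.png')[165:250,240:400]; 
cv2.imwrite('pics/c2.png',cv2.resize(a,None,fx=5,fy=5,interpolation=cv2.INTER_CUBIC))
E
```

```text
(no output)
```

View pics/c1.png

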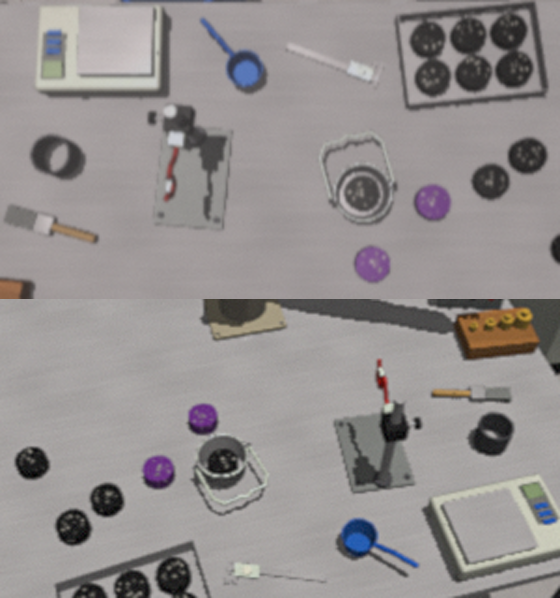

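View pics/c2.png

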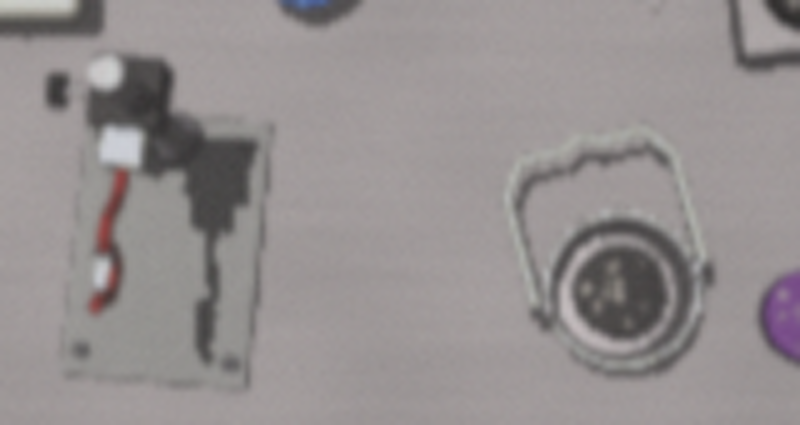

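```bash
python3 - <<'E'
from h import *
f=grab_frame('top')
g=lambda u,v,z: atz(f,(240+(u+.5)/5-.5,165+(v+.5)/5-.5),z)
for n,u,v,z in [('earL',540,315,.057),('earR',708,272,.057),('barL',525,165,.057),('barR',650,132,.057),('kink',588,155,.057),('BR',272,125,.01),('FR',247,388,.01),('FL',65,375,.01),('post',105,72,.31),('tip',95,308,.25),('hookback',122,175,.25)]: print(n,np.round(g(u,v,z),4))
E
```

```text
earL [ 0.4979 -0.0988  0.057 ]
earR [ 0.5311 -0.2281  0.057 ]
barL [ 0.6142 -0.0879  0.057 ]
barR [ 0.64   -0.1852  0.057 ]
kink [ 0.622  -0.1369  0.057 ]
BR [0.653  0.1143 0.01  ]
FR [0.4422 0.1313 0.01  ]
FL [0.4521 0.2764 0.01  ]
post [0.6412 0.1916 0.31  ]
tip [0.4928 0.2059 0.25  ]
hookback [0.582  0.1901 0.25  ]
```

>>> jog_arm(targets="0 0 -0.35 0.94 0;0 0 -0.35 0.94 0;0 0 -0.35 0.94 0;0 0 -0.35 0.94 0;0 0 -0.35 0.94 0;0 0 -0.35 0.94 0;0 0 -0.35 0.94 0;0 0 -0.35 0.94 0;0 0 -0.35 0.94 0;0 0 -0.35 0.94 0")

```text
t: 2.08
position: [0.2305, 0.5809, 0.3618]
ee_rot: [[-0.246, 0.969, -0.0], [0.969, 0.246, -0.0], [-0.0, -0.0, -1.0]]
wrist_force: [0.2, -0.5, 0.2]
opening: 0.0852
grasp_force: 0.0
```

>>> jog_arm(targets="-0.93 0.21 0 0 0;-0.93 0.21 0 0 0;-0.93 0.21 0 0 0;-0.93 0.21 0 0 0;-0.93 0.21 0 0 0;-0.93 0.21 0 0 0;-0.93 0.21 0 0 0;-0.93 0.21 0 0 0;-0.93 0.21 0 0 0;-0.93 0.21 0 0 0;-0.93 0.21 0 0 0;-0.93 0.21 0 0 0;-0.93 0.21 0 0 0;0 0 0 0 0;0 0 0 0 0")

```text
t: 3.33
position: [0.4011, 0.2494, 0.3615]
ee_rot: [[-0.247, 0.969, 0.0], [0.969, 0.247, 0.001], [0.0, 0.0, -1.0]]
wrist_force: [-0.1, -0.0, -0.7]
opening: 0.0855
grasp_force: 0.0
```

```bash
python3 - <<'E'
from h import *
s=read_state();f=grab_frame('wrist');save(f,'w1.png')
print(s['t'],s['position'],s['ee_rot'].round(4).tolist(),s['qpos'].round(3),s['wrist_force'])
print({k:np.round(v,4).tolist() for k,v in f.items() if k!='pixels'})
np.savez('w1.npz',pos=s['position'],R=s['ee_rot'],he=f['hand_eye'],k=[f['fx'],f['fy'],f['cx'],f['cy']])
E
```

```text
3.3333 [0.40107914 0.24936536 0.36147151] [[-0.2474, 0.9689, 0.0001], [0.9689, 0.2474, 0.0005], [0.0005, 0.0003, -1.0]] [ 0.419 -0.037 -0.164  1.444  0.     1.74 ] [-0.12873593 -0.03157198 -0.66376811]
{'fx': 309.7069, 'fy': 309.7069, 'cx': 320.678, 'cy': 202.1437, 'hand_eye': [[-0.0005, 0.945, 0.3271, 0.0842], [1.0, 0.0009, -0.0011, 0.0008], [-0.0013, 0.3271, -0.945, -0.1168], [0.0, 0.0, 0.0, 1.0]]}
```

View pics/w1.png

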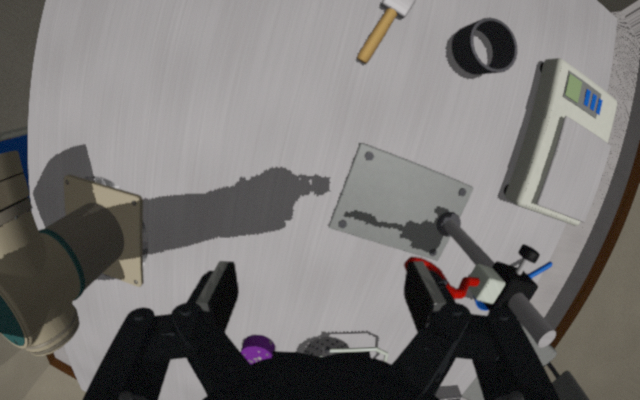

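>>> jog_arm(targets="-0.975 0.2 0 0 0;-0.975 0.2 0 0 0;-0.975 0.2 0 0 0;-0.975 0.2 0 0 0;-0.975 0.2 0 0 0;-0.975 0.2 0 0 0;-0.975 0.2 0 0 0;-0.975 0.2 0 0 0;-0.975 0.2 0 0 0;-0.975 0.2 0 0 0;-0.975 0.2 0.45 0 0;-0.975 0.2 0.45 0 0;-0.975 0.2 0.45 0 0;-0.975 0.2 0.45 0 0;-0.975 0.2 0.45 0 0;-0.975 0.2 0.45 0 0;-0.975 0.2 0.45 0 0;-0.975 0.2 0.45 0 0;0 0 0 0 0;0 0 0 0 0")

```text
t: 5.05
position: [0.6372, -0.2319, 0.2511]
ee_rot: [[-0.25, 0.968, -0.003], [0.968, 0.25, 0.002], [0.003, -0.002, -1.0]]
wrist_force: [0.2, 1.0, 0.1]
opening: 0.0855
grasp_force: 0.0
```

```bash
cat >> h.py <<'E'
def wray(w,uv):
    fx,fy,cx,cy=w['k']; d=np.array([(uv[0]-cx)/fx,(uv[1]-cy)/fy]); r=np.hypot(*d)
    v=np.array([np.sin(r)*d[0]/r,-np.sin(r)*d[1]/r,-np.cos(r)]); H=w['he']; R=w['R']
    return w['pos']+R@H[:3,3], R@(H[:3,:3]@v)
def wz(w,uv,z):
    p,d=wray(w,uv); return p+d*(z-p[2])/d[2]
def wproj(w,P):
    H=w['he']; c=H[:3,:3].T@(w['R'].T@(np.array(P)-w['pos'])-H[:3,3])
    t=np.arctan2(np.hypot(c[0],c[1]),-c[2]); a=np.array([c[0],-c[1]]); a/=np.linalg.norm(a)
    return np.array(w['k'][2:])+w['k'][0]*t*a
def wshot(n):
    s=read_state();f=grab_frame('wrist');save(f,n+'.png')
    w=dict(pos=s['position'],R=s['ee_rot'],he=np.array(f['hand_eye']),k=[f['fx'],f['fy'],f['cx'],f['cy']])
    np.savez(n+'.npz',**w); return w
E
python3 - <<'E'
from h import *
w=np.load('w1.npz')
for uv in [(362,143),(472,186),(438,258),(330,226)]: print(wz(w,uv,.01).round(4))
w=wshot('w2'); print(w['pos'])
for q in ['pail','bail','core']:
    for m in masks_of('wrist',q)[:3]: print(q,m['confidence'],m['uv'],m['mask'].sum(),wz(w,m['uv'],.057).round(3))
E
```

```text
[0.4593 0.2826 0.01  ]
[0.6653 0.2665 0.01  ]
[0.6556 0.1228 0.01  ]
[0.4469 0.1379 0.01  ]
[ 0.63721624 -0.23185226  0.25113285]
pail 0.63 [249.2, 64.0] 9761 [ 0.538 -0.131  0.057]
bail 0.69 [333.8, 97.8] 2836 [ 0.629 -0.145  0.057]
core 0.89 [128.7, 89.2] 2708 [ 0.401 -0.178  0.057]
core 0.88 [232.7, 88.7] 3444 [ 0.527 -0.159  0.057]
core 0.7 [203.0, 203.1] 2797 [ 0.517 -0.288  0.057]
```

View pics/w2.png

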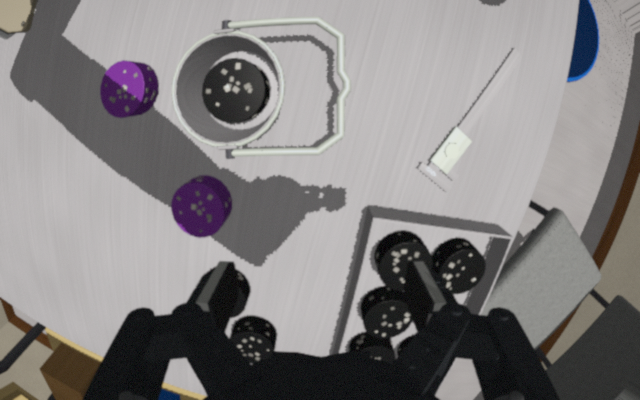

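```bash
python3 - <<'E'
from h import *
w=np.load('w2.npz')
for n,uv in dict(e1=(227,24),e2=(231,153),b1=(340,45),b2=(342,140),k=(347,86),c1=(317,22),c2=(322,150),armA=(280,22),armB=(280,153)).items(): print(n,wz(w,uv,.057).round(4))
from scipy.optimize import least_squares
obs=[((227,24),(0,.064,.057)),((231,153),(0,-.064,.057)),((340.5,45),(.115,.050,.057)),((342,138),(.115,-.05,.057)),((347,86),(.121,0,.057))]
def P(p,l):
    c,s=np.cos(p[2]),np.sin(p[2]); return [p[0]+c*l[0]-s*l[1],p[1]+s*l[0]+c*l[1],l[2]]
r=least_squares(lambda p:np.concatenate([wproj(w,P(p,l))-uv for uv,l in obs]),[.514,-.163,.25])
print(r.x,r.fun.round(1))
print('gripb',P(r.x,(.115,-.034,.057)))
E
```

```text
e1 [ 0.5046 -0.0934  0.057 ]
e2 [ 0.5395 -0.2247  0.057 ]
b1 [ 0.6213 -0.0917  0.057 ]
b2 [ 0.6479 -0.1843  0.057 ]
k [ 0.6385 -0.1303  0.057 ]
c1 [ 0.5935 -0.074   0.057 ]
c2 [ 0.631  -0.1994  0.057 ]
armA [ 0.5579 -0.0821  0.057 ]
armB [ 0.5902 -0.2128  0.057 ]
[ 0.52219737 -0.16092101  0.23614779] [ 1.1  5.2 -1.8 -1.9  2.1 -5.5 -1.7 -0.1  0.7  2.6]
gripb [np.float64(0.6419603183005448), np.float64(-0.16707209084128058), 0.057]
```

>>> jog_arm(targets="0.54 0.18 0 0 0.5;0.54 0.18 0.2 0 0.5;0.54 0.18 0.6 0 0.5;0.54 0.17 0.6 0 0.5;0 0 0.6 0 0.5;0 0 0.6 0 0.5;0 0 0.6 0 0.5;0 0 0 0 0.5;0 0 0 0 0.5", force=20)

```text
t: 6.0
position: [0.6402, -0.1622, 0.1564]
ee_rot: [[-0.252, 0.968, -0.003], [0.968, 0.252, 0.001], [0.002, -0.002, -1.0]]
wrist_force: [-0.4, -0.6, -0.0]
opening: 0.0427
grasp_force: 0.0
```

```bash
python3 - <<'E'
from h import *
w=wshot('w3'); print(w['pos'],w['R'].round(3).tolist(),read_state()['opening'])
c=cv2.imread('pics/w3.png')[150:400,120:520]; cv2.imwrite('pics/w3c.png',cv2.resize(c,None,fx=2,fy=2))
E
```

```text
[ 0.64018939 -0.1622073   0.15642832] [[-0.252, 0.968, -0.003], [0.968, 0.252, 0.001], [0.002, -0.002, -1.0]] 0.04268459000064149
```

View pics/w3c.png

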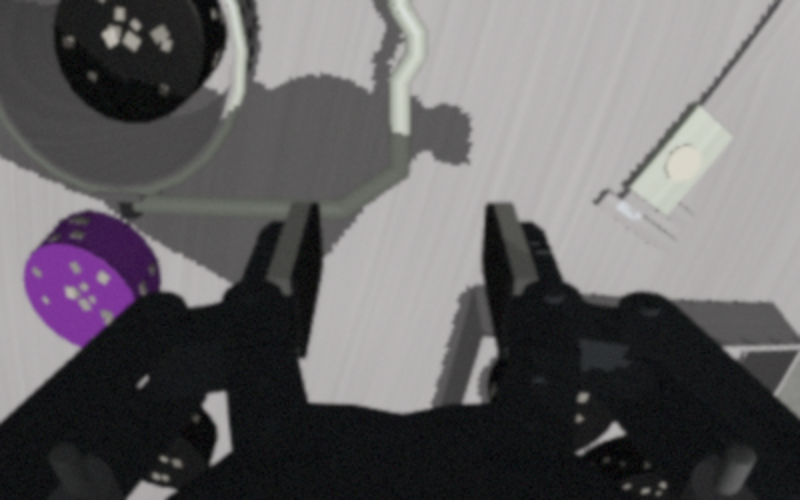

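```bash
python3 - <<'E'
from h import *
w=np.load('w3.npz')
for n,(u,v) in dict(kinkmid=(417,45),corner=(405,168),bar=(400,115),kend1=(397,88),kend0=(397,2)).items():
    P=wz(w,(120+u/2,150+v/2),.057); print(n,P.round(4),(w['R'].T@(P-w['pos'])).round(4))
E
```

```text
kinkmid [ 0.6384 -0.1296  0.057 ] [0.0319 0.0067 0.0995]
corner [ 0.6465 -0.1775  0.057 ] [-0.0165  0.0025  0.0994]
bar [ 0.6392 -0.1569  0.057 ] [0.0051 0.0006 0.0994]
kend1 [ 0.6355 -0.147   0.057 ] [ 0.0157 -0.0005  0.0995]
kend0 [ 0.6275 -0.1162  0.057 ] [ 0.0475 -0.0004  0.0995]
```

>>> jog_arm(targets="-0.05 0 0.5 0 0.5;0 0 0.5 0 0.5;0 0 0.5 0 0.5;0 0 0.5 0 0.5;0 0 0.5 0 0.5;0 0 0.3 0 0.5;0 0 0 0 0.5;0 0 0 0 1;0 0 0 0 1;0 0 0 0 1;0 0 0 0 1;0 0 0 0 1;0 0 0 0 1;0 0 0 0 1", force=20)

```text
t: 7.22
position: [0.6423, -0.1661, 0.0741]
ee_rot: [[-0.25, 0.968, 0.001], [0.968, 0.25, -0.001], [-0.001, 0.001, -1.0]]
wrist_force: [-0.4, -0.2, 2.9]
opening: 0.0067
grasp_force: 20.2
```

>>> jog_arm(targets="0 -0.015 -0.334 0 1;0 -0.044 -0.331 0 1;0 -0.072 -0.327 0 1;0 -0.1 -0.319 0 1;0 -0.128 -0.309 0 1;0 -0.154 -0.297 0 1;0 -0.179 -0.282 0 1;0 -0.204 -0.265 0 1;0 -0.226 -0.246 0 1;0 -0.246 -0.226 0 1;0 -0.265 -0.204 0 1;0 -0.282 -0.179 0 1;0 -0.297 -0.154 0 1;0 -0.309 -0.128 0 1;0 -0.319 -0.1 0 1;0 -0.327 -0.072 0 1;0 -0.331 -0.044 0 1;0 -0.334 0 0 1;0 0 0 0 1;0 0 0 0 1", force=20)

```text
t: 8.88
position: [0.5307, -0.1963, 0.1911]
ee_rot: [[-0.249, 0.968, 0.004], [0.968, 0.249, -0.004], [-0.005, 0.002, -1.0]]
wrist_force: [1.3, -2.2, 9.3]
opening: 0.0069
grasp_force: 21.2
```

```bash
python3 - <<'E'
from h import *
w=wshot('w4'); s=read_state(); print(s['position'],s['wrist_force'],s['moment'])
c=cv2.imread('pics/w4.png')[100:400,120:520]
f=grab_frame('scene'); d=f['pixels'][170:270,240:373,::-1]
cv2.imwrite('pics/m4.png',np.hstack([c,cv2.resize(np.ascontiguousarray(d),(400,300),interpolation=cv2.INTER_CUBIC)]))
E
```

```text
[ 0.53092324 -0.19620922  0.19108662] [ 0.48130291 -2.08882448 10.07703863] [-0.33849446 -0.23646087  0.02025797]
```

View pics/m4.png

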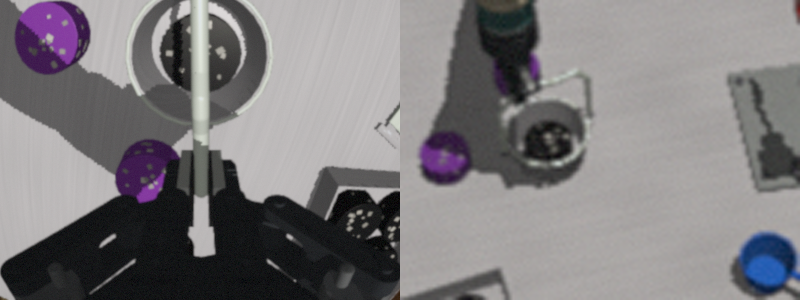

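>>> jog_arm(targets="0 0 -0.05 0 1;0 0 0 0 1;0 0 0 0 1")

```text
t: 9.23
position: [0.5308, -0.1961, 0.1911]
ee_rot: [[-0.249, 0.968, 0.002], [0.968, 0.249, -0.004], [-0.004, 0.001, -1.0]]
wrist_force: [1.0, -3.3, 7.3]
opening: 0.0069
grasp_force: 20.8
```

>>> jog_arm(targets="0 0 -0.05 0 1;0 0 -0.05 0 1;0 0 0 0 1;0 0 0 0 1;0 0 0 0 1;0 0 0 0 1", force=75)

```text
t: 9.73
position: [0.5301, -0.1948, 0.1921]
ee_rot: [[-0.25, 0.968, -0.001], [0.968, 0.25, -0.0], [-0.0, -0.001, -1.0]]
wrist_force: [1.0, -3.2, 0.7]
opening: 0.0044
grasp_force: 73.7
```

>>> jog_arm(targets="0 0 -0.1 0 1;0 0 -0.1 0 1;0 0 -0.2 0 1;0 0 -0.2 0 1;0 0 -0.2 0 1;0 0 -0.2 0 1;0 0 0 0 1;0 0 0 0 1;0 0 0 0 1;0 0 0 0 1")

```text
t: 10.57
position: [0.5301, -0.1944, 0.222]
ee_rot: [[-0.25, 0.968, -0.001], [0.968, 0.25, 0.0], [0.001, -0.001, -1.0]]
wrist_force: [-0.3, -0.2, -8.1]
opening: 0.0041
grasp_force: 73.3
```

```bash
python3 - <<'E'
from h import *
w=wshot('w5'); s=read_state(); print(s['position'],s['wrist_force'],s['moment'],s['qpos'].round(3))
c=cv2.imread('pics/w5.png')[60:360,120:520]
f=grab_frame('scene'); d=f['pixels'][170:270,240:373,::-1]
cv2.imwrite('pics/m5.png',np.hstack([c,cv2.resize(np.ascontiguousarray(d),(400,300),interpolation=cv2.INTER_CUBIC)]))
E
```

```text
[ 0.53009794 -0.19442701  0.22188833] [ 0.39316269  0.37352104 -7.95700274] [-0.19262209 -0.09907505 -0.03683323] [-0.466  0.191 -0.209  1.172  0.     0.852]
```

View pics/m5.png

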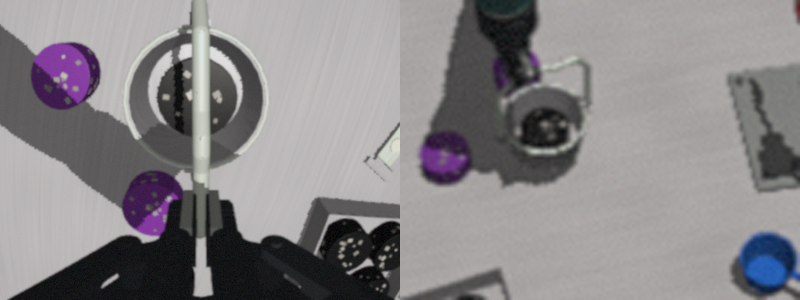

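>>> jog_arm(targets="0 0 -0.2 0.2 1;0 0 -0.34 0.34 1;0 0 -0.34 0.34 1;0 0 -0.34 0.34 1;0 0 -0.34 0.34 1;0 0 -0.34 0.34 1;0 0 -0.34 0.34 1;0 0 -0.34 0.34 1;0 0 -0.34 0.34 1;0 0 -0.18 0.36 1;0 0 0 0 1;0 0 0 0 1")

```text
t: 11.67
position: [0.5306, -0.1948, 0.3158]
ee_rot: [[0.075, 0.997, 0.001], [0.997, -0.075, -0.001], [-0.001, 0.001, -1.0]]
wrist_force: [0.1, -0.9, -7.0]
opening: 0.0042
grasp_force: 73.6
```

>>> jog_arm(targets="0.2 -0.1 0 0 1;0.4 -0.2 0 0 1;0.7 -0.3 0 0 1;0.7 -0.3 0 0 1;0.7 -0.3 0 0 1;0.7 -0.3 0 0 1;0.7 -0.3 0 0 1;0.7 -0.3 0 0 1;0.7 -0.3 0 0 1;0.7 -0.3 0 0 1;0.7 -0.3 0 0 1;0.7 -0.3 0 0 1;0.7 -0.3 0 0 1;0.7 -0.3 0 0 1;0.7 -0.3 0 0 1;0.7 -0.3 0 0 1;0.7 -0.3 0 0 1;0.6 -0.2 0 0 1;0.2 -0.1 0 0 1;0 0 0 0 1")

```text
t: 13.33
position: [0.4025, 0.1744, 0.3148]
ee_rot: [[0.071, 0.997, -0.002], [0.997, -0.071, 0.001], [0.001, -0.002, -1.0]]
wrist_force: [-0.5, 0.4, -8.1]
opening: 0.0041
grasp_force: 73.6
```

```bash
python3 - <<'E'
from h import *
w=wshot('w6'); s=read_state(); print(s['position'],s['ee_rot'].round(3).tolist(),s['wrist_force'],s['moment'],s['qpos'].round(3))
E
```

```text
[0.40323625 0.17311764 0.3148667 ] [[0.073, 0.997, -0.001], [0.997, -0.073, -0.001], [-0.001, -0.001, -1.0]] [ 0.4298365  -1.69549149 -7.51906882] [-0.57476925 -0.03305572  0.02504115] [ 2.590e-01 -8.500e-02 -3.050e-01  1.353e+00 -1.000e-03  1.902e+00]
```

View pics/w6.png

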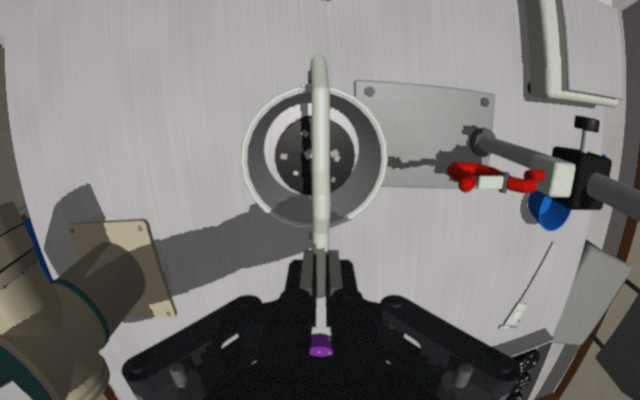

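>>> jog_arm(targets="0.1 0.2 0 0 1;0.1 0.3 0 0 1;0.1 0.3 0 0 1;0 0.1 0 0 1;0 0 0 0 1;0 0 0 0 1;0 0 0 0 1")

```text
t: 13.97
position: [0.4322, 0.1795, 0.3151]
ee_rot: [[0.076, 0.997, -0.001], [0.997, -0.076, -0.0], [-0.0, -0.001, -1.0]]
wrist_force: [-0.6, -0.3, -6.4]
opening: 0.0042
grasp_force: 73.6
```

```bash
python3 - <<'E'
from h import *
w=wshot('w7'); s=read_state(); print(s['position'],s['ee_rot'].round(3).tolist(),s['wrist_force'])
a=cv2.imread('pics/w6.png')[150:210,430:580]; b=cv2.imread('pics/w7.png')[150:210,400:550]
cv2.imwrite('pics/m7.png',np.vstack([cv2.resize(x,None,fx=5,fy=5,interpolation=cv2.INTER_CUBIC) for x in (a,b)]))
for n in('w6','w7'):
    i=cv2.imread(f'pics/{n}.png').astype(int); m=(i[:,:,2]>100)&(i[:,:,1]<60)&(i[:,:,0]<70); m[:, :400]=0
    v,u=np.nonzero(m); print(n,u.min(),u.max(),v.min(),v.max())
E
```

```text
[0.43186684 0.17956869 0.31512607] [[0.075, 0.997, -0.001], [0.997, -0.075, -0.0], [-0.0, -0.001, -1.0]] [-1.26652139  0.32644197 -6.42361542]
w6 456 544 162 192
w7 414 517 169 201
```

View pics/m7.png

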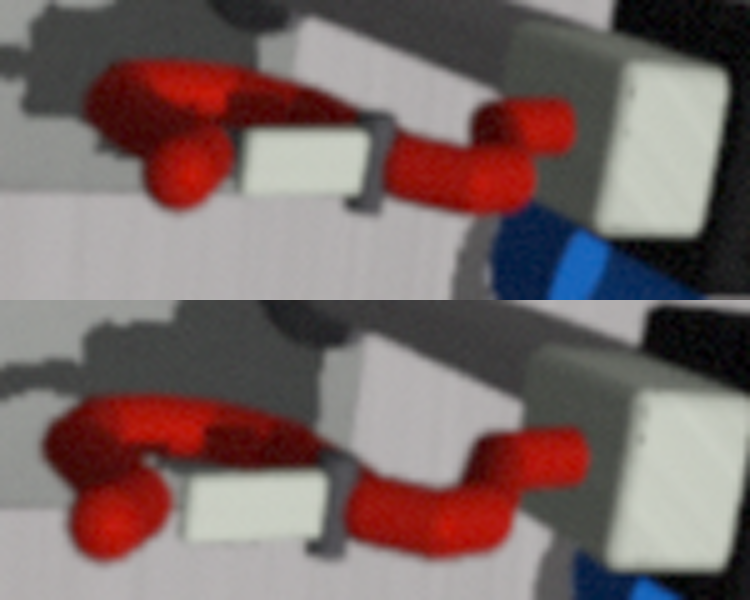

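```bash
python3 - <<'E'
from h import *
from scipy.optimize import least_squares
ws=[np.load('w6.npz'),np.load('w7.npz')]; w1=np.load('w1.npz')
def tri2(us):
    A=[];b=[]
    for w,u in zip(ws,us):
        p,d=wray(w,u); M=np.eye(3)-np.outer(d,d); A.append(M); b.append(M@p)
    return np.linalg.lstsq(np.vstack(A),np.hstack(b),rcond=None)[0]
pts={'tip':((466,185),(421,195),-23,46),'piv':((505,182),(468,190),12,36),'back':((532,185),(496,193),33,44)}
for n,(a,b,x,z) in pts.items(): print(n,tri2([a,b]).round(4))
for uv in [(357,80),(493,95),(491,187)]: print('corner w6',wz(ws[0],uv,.01).round(4))
def W(p,l): c,s=np.cos(p[2]),np.sin(p[2]); return [p[0]+c*l[0]-s*l[1],p[1]+s*l[0]+c*l[1],l[2]]
def res(p):
    r=[]
    for n,(a,b,x,z) in pts.items():
        for w,u in zip(ws,(a,b)): r+=list(wproj(w,W(p,(x/1e3,0,p[3]+z/1e3)))-u)
    for u,l in [((357,80),(-.07,.075,.01)),((493,95),(.145,.075,.01))]: r+=list(wproj(ws[0],W(p,l))-u)
    for u,l in [((362,143),(-.07,.075,.01)),((472,186),(.145,.075,.01)),((438,258),(.145,-.075,.01)),((330,226),(-.07,-.075,.01))]: r+=list((wproj(w1,W(p,l))-u)*.7)
    return np.array(r)
r=least_squares(res,[.518,.203,-.075,.215],loss='soft_l1'); print(r.x.round(4)); print(res(r.x).round(1).reshape(-1,2).tolist())
p=r.x
for n,w in zip(('w6','w7'),ws):
    k=w['pos']+w['R']@np.array([.033,0,.014]); d=k[:2]-p[:2]; c,s=np.cos(p[2]),np.sin(p[2]); print(n,'kink',k,'in stand',c*d[0]+s*d[1],-s*d[0]+c*d[1])
E
```

```text
tip [0.4953 0.2048 0.2614]
piv [0.5341 0.2011 0.2479]
back [0.5483 0.2024 0.262 ]
corner w6 [0.4596 0.282  0.01  ]
corner w6 [0.6655 0.2627 0.01  ]
corner w6 [0.6685 0.1195 0.01  ]
[ 0.52    0.2024 -0.0749  0.2126]
[[0.4, -0.5], [1.3, -0.5], [-1.9, -0.4], [-2.2, 0.2], [-0.1, 0.6], [1.3, 1.1], [-2.8, -0.2], [2.5, -2.3], [-1.5, -0.3], [1.5, 0.6], [0.2, 2.2], [-1.5, 1.7]]
w6 kink [0.40485416 0.20732603 0.30084052] in stand -0.11519914242354298 -0.003712155410453436
w7 kink [0.43464616 0.21240104 0.3011277 ] in stand -0.08587045103407247 0.003578013555126937
```

>>> jog_arm(targets="-0.06 0 0.2 0 1;-0.06 0 0.2 0 1;0 0.2 0 0 1;0 0.4 0 0 1;0 0.5 0 0 1;0 0.5 0 0 1;0 0.5 0 0 1;0 0.4 0 0 1;0 0.2 0 0 1;0 0.1 0 0 1;0 0 0 0 1;0 0 0 0 1;0 0 0 0 1;0 0 0 0 1")

```text
t: 15.18
position: [0.5149, 0.17, 0.3033]
ee_rot: [[0.074, 0.997, -0.001], [0.997, -0.074, -0.0], [-0.0, -0.001, -1.0]]
wrist_force: [0.2, 1.0, -7.3]
opening: 0.0042
grasp_force: 73.6
```

```bash
cat > st.py <<'E'
from h import *
p=[.52,.2024,-.0749,.2126]
s=read_state(); k=s['position']+s['ee_rot']@np.array([.033,0,.014]); d=k[:2]-p[:2]; c,q=np.cos(p[2]),np.sin(p[2])
print('kink stand x,y',(c*d[0]+q*d[1]).round(4),(-q*d[0]+c*d[1]).round(4),'above seat',(k[2]-p[3]).round(4),'F',s['wrist_force'].round(1),'M',s['moment'].round(2),s['position'].round(4))
E
python3 st.py; python3 - <<'E'
from h import *
w=wshot('w8')
c=cv2.imread('pics/w8.png')[40:340,160:560]; cv2.imwrite('pics/w8c.png',cv2.resize(c,None,fx=2,fy=2,interpolation=cv2.INTER_CUBIC))
for n,P in dict(tip=(-.023,0,.046),piv=(.012,0,.036)).items():
    c,q=np.cos(-.0749),np.sin(-.0749); print(n,wproj(w,[.52+c*P[0],.2024+q*P[0],.2126+P[2]]))
for n,t in dict(kink=(.033,0,.014),end=(.083,0,.02),arm=(.1,0,.03)).items(): print(n,wproj(w,w['pos']+w['R']@np.array(t)))
E
```

```text
kink stand x,y -0.0027 0.0003 above seat 0.0767 F [ 0.2  1.  -7.3] M [-0.25  0.   -0.04] [0.5149 0.17   0.3033]
tip [282.02790502 195.2459634 ]
piv [344.35564677 189.93507329]
kink [318.53162849 215.21245384]
end [318.36341248 102.44515412]
arm [318.45473629  66.4740175 ]
```

View pics/w8c.png

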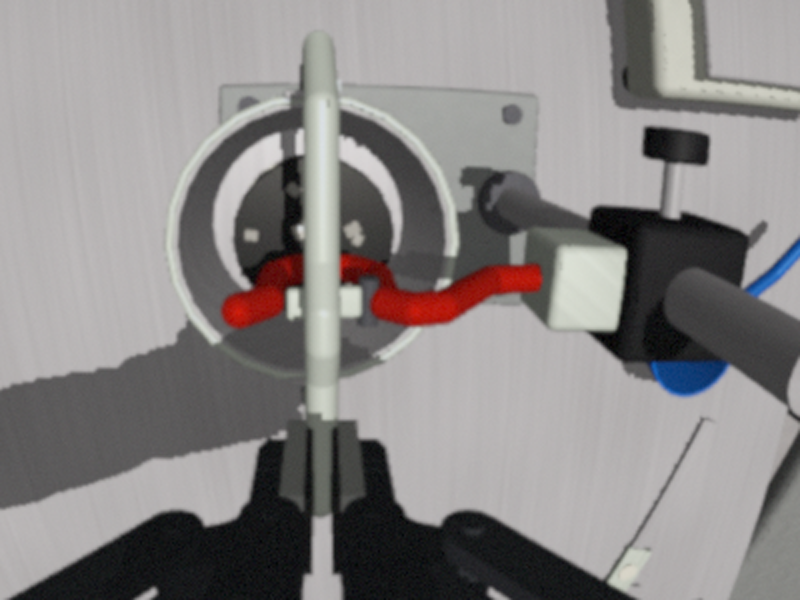

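>>> jog_arm(targets="-0.06 0 0.1 0 1;0 0 0.2 0 1;0 0 0.2 0 1;0 0 0.2 0 1;0 0 0.1 0 1;0 0 0 0 1;0 0 0 0 1;0 0 0 0 1")

```text
t: 15.9
position: [0.5158, 0.1682, 0.2795]
ee_rot: [[0.075, 0.997, 0.0], [0.997, -0.075, 0.0], [0.0, 0.0, -1.0]]
wrist_force: [1.1, 0.5, -7.0]
opening: 0.0042
grasp_force: 73.5
```

>>> jog_arm(targets="0 0 0.07 0 1;0 0 0.07 0 1;0 0 0.07 0 1;0 0 0.07 0 1;0 0 0.07 0 1;0 0 0 0 1;0 0 0 0 1")

```text
t: 16.48
position: [0.5155, 0.168, 0.2689]
ee_rot: [[0.075, 0.997, -0.0], [0.997, -0.075, -0.0], [-0.0, -0.0, -1.0]]
wrist_force: [-1.0, -0.9, -4.9]
opening: 0.0044
grasp_force: 73.8
```

```bash
python3 st.py
```

```text
kink stand x,y -0.0019 -0.0016 above seat 0.0423 F [-1.  -0.9 -4.9] M [-0.33  0.2   0.01] [0.5155 0.168  0.2689]
```

>>> jog_arm(targets="0 0 0.05 0 1;0 0 0.05 0 1;0 0 0.05 0 1;0 0 0.05 0 1;0 0 0 0 1")

```text
t: 16.9
position: [0.5158, 0.168, 0.2627]
ee_rot: [[0.075, 0.997, 0.0], [0.997, -0.075, -0.0], [-0.0, 0.0, -1.0]]
wrist_force: [0.1, -2.5, -3.6]
opening: 0.0045
grasp_force: 73.9
```

>>> jog_arm(targets="0 0 0.05 0 1;0 0 0.05 0 1;0 0 0.05 0 1;0 0 0.05 0 1;0 0 0 0 1")

```text
t: 17.32
position: [0.5149, 0.1683, 0.2561]
ee_rot: [[0.075, 0.997, -0.002], [0.997, -0.075, 0.0], [0.0, -0.002, -1.0]]
wrist_force: [-0.1, 0.2, -3.9]
opening: 0.0046
grasp_force: 73.9
```

>>> jog_arm(targets="0 0 0.05 0 1;0 0 0.05 0 1;0 0 0.05 0 1;0 0 0.05 0 1;0 0 0 0 1")

```text
t: 17.73
position: [0.5151, 0.1682, 0.2501]
ee_rot: [[0.075, 0.997, -0.001], [0.997, -0.075, 0.0], [0.0, -0.001, -1.0]]
wrist_force: [-1.7, -0.6, -5.2]
opening: 0.0044
grasp_force: 73.8
```

>>> jog_arm(targets="0 0 0.05 0 1;0 0 0.05 0 1;0 0 0.05 0 1;0 0 0 0 1;0 0 0 0 1")

```text
t: 18.15
position: [0.5151, 0.1681, 0.2458]
ee_rot: [[0.075, 0.997, -0.001], [0.997, -0.075, -0.0], [-0.0, -0.001, -1.0]]
wrist_force: [-1.9, -0.8, -6.6]
opening: 0.0043
grasp_force: 73.7
```

>>> jog_arm(targets="0 0 0.04 0 1;0 0 0.03 0 1;0 0 0.03 0 1;0 0 0 0 1;0 0 0 0 1")

```text
t: 18.57
position: [0.5155, 0.1681, 0.2432]
ee_rot: [[0.075, 0.997, -0.0], [0.997, -0.075, -0.0], [-0.0, -0.0, -1.0]]
wrist_force: [-2.1, 0.6, -5.5]
opening: 0.0039
grasp_force: 73.8
```

>>> jog_arm(targets="0 0 0.03 0 1;0 0 0.03 0 1;0 0 0.03 0 1;0 0 0 0 1;0 0 0 0 1")

```text
t: 18.98
position: [0.5162, 0.168, 0.2405]
ee_rot: [[0.075, 0.997, 0.001], [0.997, -0.075, -0.0], [-0.0, 0.001, -1.0]]
wrist_force: [-1.2, 0.1, -5.8]
opening: 0.0045
grasp_force: 73.6
```

>>> jog_arm(targets="0 0 0.03 0 1;0 0 0.03 0 1;0 0 0 0 1;0 0 0 0 1;0 0 0 0 1")

```text
t: 19.4
position: [0.5157, 0.1681, 0.2388]
ee_rot: [[0.075, 0.997, 0.0], [0.997, -0.075, 0.0], [0.0, 0.0, -1.0]]
wrist_force: [-0.1, -0.8, -7.9]
opening: 0.0042
grasp_force: 73.6
```

>>> jog_arm(targets="0 0 0.03 0 1;0 0 0.03 0 1;0 0 0 0 1;0 0 0 0 1;0 0 0 0 1")

```text
t: 19.82
position: [0.5156, 0.1681, 0.237]
ee_rot: [[0.075, 0.997, -0.0], [0.997, -0.075, 0.0], [0.0, -0.0, -1.0]]
wrist_force: [-0.3, 0.6, -7.1]
opening: 0.0044
grasp_force: 73.6
```

```bash
python3 st.py; python3 - <<'E'
from h import *
w=wshot('w9'); 
for q in ['catch','bail']:
    for m in masks_of('wrist',q)[:2]:
        v,u=np.nonzero(m['mask']); print(q,m['confidence'],m['uv'],u.min(),u.max(),v.min(),v.max(),len(u))
E
```

```text
kink stand x,y -0.0019 -0.0015 above seat 0.0104 F [-0.3  0.6 -7.1] M [-0.23 -0.    0.01] [0.5156 0.1681 0.237 ]
catch 0.74 [330.1, 236.4] 290 364 216 258 1903
bail 0.88 [317.5, 155.0] 311 329 55 298 3439
```

>>> jog_arm(targets="0 0 0.03 0 1;0 0 0.03 0 1;0 0 0.03 0 1;0 0 0.03 0 1;0 0 0 0 1;0 0 0 0 1;0 0 0 0 1")

```text
t: 20.55
position: [0.5156, 0.1681, 0.2335]
ee_rot: [[0.075, 0.997, 0.0], [0.997, -0.075, -0.0], [-0.0, 0.0, -1.0]]
wrist_force: [0.3, -0.3, -5.9]
opening: 0.0041
grasp_force: 73.7
```

>>> jog_arm(targets="0 0 0.02 0 1;0 0 0.02 0 1;0 0 0 0 1;0 0 0 0 1;0 0 0 0 1")

```text
t: 20.97
position: [0.5157, 0.1681, 0.2325]
ee_rot: [[0.075, 0.997, 0.0], [0.997, -0.075, -0.0], [0.0, 0.0, -1.0]]
wrist_force: [-0.4, -0.5, -4.7]
opening: 0.0046
grasp_force: 73.9
```

>>> jog_arm(targets="0 0 0.02 0 1;0 0 0.02 0 1;0 0 0 0 1;0 0 0 0 1;0 0 0 0 1")

```text
t: 21.38
position: [0.5158, 0.1681, 0.2314]
ee_rot: [[0.075, 0.997, 0.001], [0.997, -0.075, 0.0], [0.0, 0.001, -1.0]]
wrist_force: [-1.6, -0.7, -3.0]
opening: 0.0045
grasp_force: 74.1
```

>>> jog_arm(targets="0 0 0.02 0 1;0 0 0.02 0 1;0 0 0 0 1;0 0 0 0 1;0 0 0 0 1")

```text
t: 21.8
position: [0.5158, 0.1682, 0.2302]
ee_rot: [[0.075, 0.997, 0.001], [0.997, -0.075, 0.0], [0.0, 0.001, -1.0]]
wrist_force: [-1.9, -1.3, 0.9]
opening: 0.0047
grasp_force: 74.5
```

```bash
python3 - <<'E'
from h import *
import numpy as np
F=[]
for i in range(5): grab_frame('top'); s=read_state(); F.append(s['wrist_force'])
print(np.round(F,1).tolist(),np.mean(F,0).round(2),s['position'])
E
```

```text
[[-2.1, -0.7, 1.5], [-1.9, -1.2, 1.8], [-2.0, -1.0, 1.6], [-1.4, -0.6, 1.7], [-2.0, -1.7, 1.3]] [-1.87 -1.06  1.59] [0.51583795 0.16816349 0.23005317]
```

>>> jog_arm(targets="0 -0.03 -0.015 0 1;0 -0.02 0 0 1;0 0 0 0 1;0 0 0 0 1;0 0 0 0 1;0 0 0 0 1", force=30)

```text
t: 22.55
position: [0.5152, 0.1682, 0.2307]
ee_rot: [[0.075, 0.997, 0.002], [0.997, -0.075, 0.0], [0.0, 0.002, -1.0]]
wrist_force: [3.6, -0.6, -0.8]
opening: 0.005
grasp_force: 74.3
```

```bash
python3 - <<'E'
from h import *
F=[]
for i in range(5): grab_frame('top'); s=read_state(); F.append(s['wrist_force'])
print(np.mean(F,0).round(2),s['position'],s['grasp_force'],s['moment'])
E
```

```text
[ 4.57 -1.77  0.06] [0.51501691 0.16821945 0.2306574 ] 74.37571004033089 [-0.44064395 -0.98956154 -0.13539686]
```

>>> jog_arm(targets="0 0.034 0 0 1;0 0 0 0 1;0 0 0 0 1;0 0 0 0 0.95;0 0 0 0 0.95", force=20)

```text
t: 23.22
position: [0.5151, 0.1682, 0.2303]
ee_rot: [[0.075, 0.997, 0.0], [0.997, -0.075, 0.0], [0.0, 0.0, -1.0]]
wrist_force: [3.0, -2.4, 0.4]
opening: 0.0045
grasp_force: 71.1
```

```bash
python3 - <<'E'
from h import *
F=[]
for i in range(5): grab_frame('top'); s=read_state(); F.append(s['wrist_force'])
print(np.mean(F,0).round(2),s['position'],s['grasp_force'],s['opening'],s['moment'])
E
```

```text
[ 3.02 -1.51  0.57] [0.51510076 0.16819279 0.23028424] 71.14361294545233 0.004353873372030268 [-0.30563344 -0.65298521 -0.09625433]
```

>>> jog_arm(targets="0 0.02 0 0 0.95;0 0 0 0 0.95;0 0 0 0 0.94;0 0 0 0 0.92;0 0 0 0 0.92")

```text
t: 23.88
position: [0.5153, 0.1682, 0.2301]
ee_rot: [[0.075, 0.997, -0.001], [0.997, -0.075, 0.0], [0.0, -0.001, -1.0]]
wrist_force: [1.3, -0.7, 1.0]
opening: 0.0069
grasp_force: 18.7
```

>>> jog_arm(targets="0 0 0 0 0.9;0 0 0 0 0.9;0 0 0 0 0.88;0 0 0 0 0.88;0 0 0 0 0.85;0 0 0 0 0.85")

```text
t: 24.38
position: [0.5155, 0.1682, 0.2301]
ee_rot: [[0.075, 0.997, -0.001], [0.997, -0.075, 0.0], [0.0, -0.001, -1.0]]
wrist_force: [0.5, -0.0, 0.8]
opening: 0.0128
grasp_force: 0.0
```

>>> jog_arm(targets="0 0 0 0 0.6;0 0 0 0 0.6;0 0 0 0 0.6;0 0 -0.1 0 0.6;0 0 -0.3 0 0.6;0 0 -0.5 0 0.6;0 0 -0.8 0 0.6;0 0 -0.8 0 0.6;0 0 -0.8 0 0.6;0 0 -0.8 0 0.6;0 0 -0.5 0 0.6;0 0 0 0 0.6;0 0 0 0 0.6")

```text
t: 25.47
position: [0.5164, 0.1682, 0.3698]
ee_rot: [[0.075, 0.997, 0.003], [0.997, -0.075, 0.001], [0.001, 0.003, -1.0]]
wrist_force: [0.2, 0.4, -0.6]
opening: 0.034
grasp_force: 0.0
```

```bash
python3 - <<'E'
from h import *
w=wshot('w10'); s=read_state(); print(s['t'],s['position'],s['wrist_force'])
for q in ['catch','bail','pail','core']:
    for m in masks_of('wrist',q)[:2]:
        v,u=np.nonzero(m['mask']); print(q,m['confidence'],m['uv'],u.min(),u.max(),v.min(),v.max(),len(u))
for n,P in dict(tip=(-.023,0,.046),piv=(.012,0,.036),seat=(0,0,.004),rimf=(-.058,0,-.11),rimb=(.058,0,-.11)).items():
    c,q=np.cos(-.0749),np.sin(-.0749); print(n,wproj(w,[.52+c*P[0],.2024+q*P[0],.214+P[2]]).round(1))
E
```

```text
25.5167 [0.51566747 0.16809478 0.36831199] [ 0.01838063  0.72722874 -0.4838123 ]
catch 0.58 [320.3, 163.8] 306 338 154 172 418
bail 0.89 [317.6, 139.2] 313 326 76 215 1053
pail 0.89 [316.9, 129.8] 270 364 77 216 4834
core 0.62 [310.9, 134.6] 292 344 113 150 1306
tip [289.5 166.8]
piv [335.5 163.9]
seat [320.  156.4]
rimf [273.3 140.2]
rimb [366.3 140. ]
```

>>> jog_arm(targets="0 0 0 0 0.6;0 0 0 0 0.6;0 0 0 0 0.6;0 0 0 0 0.6;0 0 0 0 0.6;0 0 0 0 0.6;0 0 0 0 0.6;0 0 0 0 0.6;0 0 0 0 0.6;0 0 0 0 0.6;0 0 0 0 0.6;0 0 0 0 0.6;0 0 0 0 0.6;0 0 0 0 0.6;0 0 0 0 0.6;0 0 0 0 0.6;0 0 0 0 0.6;0 0 0 0 0.6;0 0 0 0 0.6;0 0 0 0 0.6")

```text
t: 27.38
position: [0.5157, 0.1681, 0.3683]
ee_rot: [[0.075, 0.997, 0.0], [0.997, -0.075, -0.0], [-0.0, 0.0, -1.0]]
wrist_force: [-0.5, -0.5, 0.7]
opening: 0.0337
grasp_force: 0.0
```

>>> jog_arm(targets="0 0 0 0 0.6;0 0 0 0 0.6;0 0 0 0 0.6;0 0 0 0 0.6;0 0 0 0 0.6;0 0 0 0 0.6;0 0 0 0 0.6;0 0 0 0 0.6;0 0 0 0 0.6;0 0 0 0 0.6;0 0 0 0 0.6;0 0 0 0 0.6;0 0 0 0 0.6;0 0 0 0 0.6;0 0 0 0 0.6;0 0 0 0 0.6;0 0 0 0 0.6;0 0 0 0 0.6;0 0 0 0 0.6;0 0 0 0 0.6")

```text
t: 29.05
position: [0.5157, 0.1681, 0.3683]
ee_rot: [[0.075, 0.997, -0.0], [0.997, -0.075, -0.0], [-0.0, -0.0, -1.0]]
wrist_force: [-1.5, 0.3, -0.7]
opening: 0.0341
grasp_force: 0.0
```

```bash
python3 - <<'E'
from h import *
p=None
for i in range(4):
    f=grab_frame('wrist')['pixels'].astype(int); 
    if p is not None: print((abs(f-p).max(2)>40).sum())
    p=f
    for q in ['catch','pail']:
        for m in masks_of('wrist',q)[:1]:
            v,u=np.nonzero(m['mask']); print(q,round(m['confidence'],2),u.min(),u.max(),v.min(),v.max(),len(u))
E
```

```text
catch 0.78 307 339 155 171 350
pail 0.62 271 368 76 216 5154
73
catch 0.91 307 340 154 171 409
pail 0.96 271 368 76 217 5226
0
catch 0.57 307 341 153 173 478
pail 0.9 271 368 76 216 5118
0
catch 0.62 308 339 155 171 371
pail 0.83 271 368 76 216 5167
```

Pail is at rest on the hook with the catch shut above the bail, so I'm handing the job in.

```bash
python3 -c "from cell import *; print(sign_off())"
```

```text
the job is handed in; nothing more can be done
None
```

The job is handed in at about 29 s of the 72 s allowed: the pail hangs still on the red hook with the core inside, the catch looks shut above the bail and the gripper is clear; the sign-off returned no verdict.

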